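Set the ultrasonic cleaner and start it

ROBOT

A 6-joint arm with a two-finger parallel gripper is mounted at the origin on the work surface. World frame = base frame: x ahead of the robot, y to its left, z up, the work surface at z = 0. Lengths are in m, angles in degrees, forces in N, time in s.
With the tool pointing down it reaches from about 0.375 to 0.925 m from the base axis. Payload 5.7 kg.
Tool frame: the origin (TCP) lies between the finger pads; the fingertips stand 25 mm ahead of it and the grasp point (between the pads) lies 6 mm ahead of it; z points along the fingers, y is the direction in which the jaws open and shut (so a half turn about z gives the same grasp; the last joint's range is limited). The gripper opens to 85 mm and grips with 20 to 120 N. Pads are 22 mm wide; open, the fingers measure 114 mm over their backs; the gripper's body (76 mm by 85 mm) begins 54 mm behind the grasp point. The pads swing forward as they close: fully open they stand 13 mm farther back than shut.
Start: joints at [60.327, 20.558, 86.54, -0, 72.909, -6.595], TCP at [0.235, 0.552, 0.256] pointing down, gripper open.
Joint ranges: [-170.27, 170.27], [-57.76, 135], [12.27, 136.19], [-55.21, 235.2], [11.17, 155.16], [-170.74, 170.74]. Speed limits (degrees/s): [136.94, 136.94, 180, 180, 180, 180].

INTERFACE

Orientations are given as a 3x3 rotation matrix whose columns are the frame's x, y, z axes.
In Python, from station import move_to, move_l, move_joints, move_gripper, pause, ik, sense, capture, Unreachable, close_job gives the robot as it stands. The module is installed in compiled form; this text tells all that it offers. Calls block until the motion is done:
- move_to(position, orientation): joint-space move of the TCP to a pose.
- move_l(position, vel=0.15, attitude=None, stop_force=None): straight line of the TCP; attitude=None keeps the orientation; vel is the mean speed in m/s. With stop_force (N) it stops when the force on the tool has changed by that much, and returns True; else False.
- move_joints(angles): joint-space move.
- move_gripper(opening, newtons=None): finger opening in m; newtons is the grip in N (None keeps the last); returns when the fingers have stopped.
- pause(seconds).
- ik(position, orientation): joint angles nearest the present ones, or None.
- sense(): the state.
- capture(name): name is "side" or "top" or "wrist"; returns a dict with "pixels" (480x640x3 uint8, red, green, blue), "intrinsics" (3x3 intrinsics, pixels), "rvec" (rotation vector, rad) and "tvec" (3), from world to camera coordinates, as OpenCV has them; the wrist camera has in their place "hand_eye" (4x4, takes a point from camera to tool coordinates, whose origin is the TCP and whose axes are the flange's). Camera axes: x right, y down, z forward; pixel columns grow to the right and rows downward; lengths in m; the calibration is good to about 2 mm. A picture is of the moment at which its call begins: read the wrist's pose just before it. There is no depth.
A pose or a line that the arm cannot do raises Unreachable and nothing moves.
- close_job(): hands the job in, once; it reports no verdict.
The state is a dict: "time_s": time; "joint_positions": joint angles; "qd": joint speeds; "tau": joint torques, N m; "tcp_pos": TCP position; "ee_rot": TCP orientation; "ft_force": force on the tool from outside, world axes, zero at the start; "moment": the same for the moment, N m; "grip_width": finger opening in m.
Only numpy, scipy, OpenCV 4.12 (cv2) and the standard library are available. Lean on these libraries where they do the work, as an engineer would, in place of code of your own. Each camera call takes 0.05 s, during which the arm holds its last target. There are 200 camera calls.

TASK

On the instrument cleaner, push the black selector handle round clockwise (seen from above) with a fingertip, click by click, to the fifth black mark after the red off dot, without letting it run past that mark. Then press the green start button all the way down and let it come up again. Push only, never pinch the handle; leave the red stop button and everything standing around alone.

Things in the scene. Friction and masses are not known exactly. Their poses are not given: they have to be found in the camera images.
- cleaner: White bench-top ultrasonic cleaner, fixed. Origin on the counter straight below the selector's axis; z up, x to the machine's back, y to its tank. Level grey control deck 110 mm above the counter, x -145 to +85 mm, y -140 to +90 mm. Beside it the closed tank (y +90 to +310 mm), 135 mm high, lid and low handle up to 153 mm
- selector (a joint): Selector angle (rad): 0 at the red off dot, growing clockwise from above, stops at 0 and 4.19. Sprung detent every 0.5236 (30 degrees): position n is n x 0.5236. Starts at position 0, 1 or 2, rarely left half-way between. A click takes about 5 N at the handle's end; a little past half-way it snaps forward by itself into the next position and stays, but it can balance just at half-way
- selector_axis (a point): Point on the selector's vertical axis, level with the top of its handle, 30 mm above the deck (140 mm above the counter)
- selector_tip (a point): Outer end of the selector's handle, on its top edge, 53 mm from the axis. The handle is a black upright bar with a white line on top, 12 mm thick, reaching from the axis to this end on one side only and from 4 to 30 mm above the deck; round hub 40 mm across, 26 mm high
- off_dot (a point): Centre of the red off dot (position 0), 13 mm across, flat on the deck 72 mm from the axis, at 120 degrees from the cleaner's x axis towards its y. Eight equal black bars, 14 x 5 mm (positions 1 to 8), follow it clockwise on the same circle, 30 degrees apart; the last 120 degrees before the dot are bare
- start (a joint): Travel of the green start button (m): 0 up, about 0.006 fully down; springs back; 5 N holds it fully down. It counts as pressed beyond 0.004
- start_top (a point): Centre of the top of the green start button, 28 mm across, on the deck near the robot's edge, at x -108, y -65 mm in the cleaner's frame; pressed straight down
- stop (a joint): Travel of the red stop button (m), made like the green one; not to be pressed
- stop_top (a point): Centre of the top of the red stop button, 28 mm across, at x -108, y +25 mm in the cleaner's frame, 90 mm from the green one
- jar_mid (a point): Centre of a loose amber jar, 38 mm across, 46 mm high, standing on the deck's far corner away from the tank; leave alone
- bottle_mid (a point): Centre of a loose blue bottle, 60 mm across, 160 mm high, on the counter; leave alone
- mug_mid (a point): Centre of a loose white mug, 72 mm across, 85 mm high, on the counter; leave alone
- glovebox_mid (a point): Centre of a loose cardboard box, 90 x 220 x 75 mm, on the counter behind the cleaner; leave alone
- pouchbox_mid (a point): Centre of a loose blue box, 70 x 130 x 45 mm, on the counter; leave alone
- bowl_mid (a point): Centre of a loose steel bowl, 110 mm across, 40 mm high, on the counter; leave alone
- roll_mid (a point): Centre of a loose white paper roll standing on end, 50 mm across, 50 mm high, on the counter; leave alone

How it is judged:
By the outcome, as a careful person would: the job done as asked, in the order asked, and still so for the second after the job is handed in, with the robot touching nothing.
It also fails if it takes over 64 s, if anything falls off the work surface, if the arm or the gripper's body presses on something with over 40 N, if the wrist force passes 120 N, or if a joint passes its speed limit or range.

## Working session

There is one attempt and no reset: what is moved stays moved. The work goes in short steps, each a Python script; the robot and the scene stay as the last script left them, time stands still between calls to the robot, and variables do not carry over. Pictures are saved under pics/ and viewed, about 8 in all and at most 12, crops included, and the job is handed in when it is done.

```bash
mkdir -p pics; python3 - <<'E'
from station import *
import cv2,numpy as np,pickle
d={}
for n in ("top","side"):
    c=capture(n); d[n]=c; cv2.imwrite(f"pics/{n}1.png",c["pixels"][:,:,::-1])
    R=cv2.Rodrigues(np.array(c["rvec"]))[0]; print(n,(-R.T@np.array(c["tvec"]).ravel()).round(3),np.array(c["intrinsics"]).round(1).tolist())
pickle.dump(d,open("cap.pkl","wb"))
s=sense();print(s["time_s"],s["ee_rot"],s["grip_width"])
E
```

```text
top [ 0.252 -0.07   1.37 ] [[565.9, 0.0, 318.3], [0.0, 565.9, 224.2], [0.0, 0.0, 1.0]]
side [0.488 0.696 0.83 ] [[471.5, 0.0, 318.1], [0.0, 471.5, 239.0], [0.0, 0.0, 1.0]]
0.1 [[-9.19965597e-01  3.91998190e-01 -8.47833954e-04]
 [ 3.91999058e-01  9.19964415e-01 -1.48808418e-03]
 [ 1.96650760e-04 -1.70133637e-03 -9.99998533e-01]] 0.0855708569602186
```

View pics/top1.png

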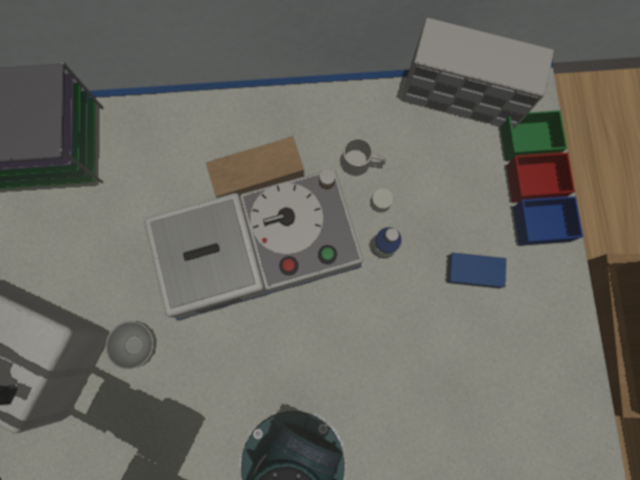

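View pics/side1.png

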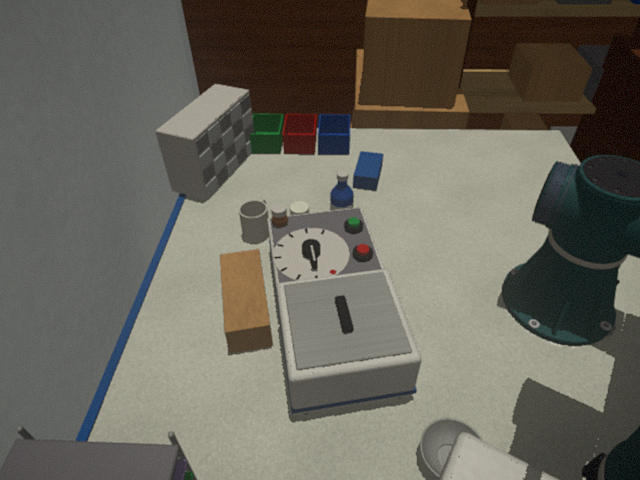

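The top view shows the hub at about (286,216), the handle tip at (263,220), the red dot at (264,240), stop at (289,265) and start at (327,254). The selector looks to be at about position 1. Next I'll fit the cleaner pose from both views.

```bash
cat > h.py <<'E'
import numpy as np,cv2
from scipy.optimize import least_squares
def cen(img,kind,near,r=9):
    h=cv2.cvtColor(img,cv2.COLOR_RGB2HSV).astype(int); H,S,V=h[...,0],h[...,1],h[...,2]
    m=(S>110)&(V>50)&(((H<8)|(H>172)) if kind=="r" else ((H>45)&(H<90)))
    v,u=np.nonzero(m); k=np.hypot(u-near[0],v-near[1])<r
    return np.array([u[k].mean(),v[k].mean()]),k.sum()
def proj(c,P): return cv2.projectPoints(np.atleast_2d(P).astype(float),np.array(c["rvec"]),np.array(c["tvec"],float),np.array(c["intrinsics"]),None)[0][:,0]
def c2w(p,q):  # cleaner pose (x,y,yaw), points
    c,s=np.cos(p[2]),np.sin(p[2]); q=np.atleast_2d(q); return np.c_[p[0]+c*q[:,0]-s*q[:,1],p[1]+s*q[:,0]+c*q[:,1],q[:,2]]
DOT=[.072*np.cos(np.radians(120)),.072*np.sin(np.radians(120)),.110]
E
python3 - <<'E'
from h import *; import pickle
d=pickle.load(open("cap.pkl","rb"))
near={"top":[(264,240),(327,254),(289,265)],"side":[(333,271),(353,223),(363,250)]}
obs={}
for n in near:
    obs[n]=[]
    for k,p,r in zip("rgr",near[n],(5,9,9)):
        c,a=cen(d[n]["pixels"],k,p,r); print(n,k,c,a); obs[n].append(c)
def f(x): return np.concatenate([(proj(d[n],c2w(x,[DOT,[-.108,-.065,x[3]],[-.108,.025,x[3]]]))-obs[n]).ravel() for n in near])
r=least_squares(f,[.55,0,0.2,.12]);print(r.x,np.degrees(r.x[2]),r.fun.round(2))
np.save("pose.npy",r.x)
# handle pixel angle guesses, top view
for k in range(0,9):
    a=np.radians(120-30*k); print(k,proj(d["top"],c2w(r.x,[.053*np.cos(a),.053*np.sin(a),.14])).round(1),proj(d["side"],c2w(r.x,[.053*np.cos(a),.053*np.sin(a),.14])).round(1))
for n in near:
    im=d[n]["pixels"]; u,v=proj(d[n],c2w(r.x,[0,0,.12]))[0].astype(int)
    cv2.imwrite(f"pics/{n}c.png",cv2.resize(im[v-60:v+60,u-70:u+70,::-1],None,fx=4,fy=4,interpolation=cv2.INTER_CUBIC))
a=cv2.imread("pics/topc.png");b=cv2.imread("pics/sidec.png");cv2.imwrite("pics/both.png",cv2.resize(np.hstack([a,b]),(800,343)))
print(c2w(r.x,[[0,0,.14],DOT,[-.108,-.065,r.x[3]]]))
E
```

```text
top r [264. 240.] 9
top g [nan nan] 0
top r [288.24590164 264.5       ] 122
side r [332.5 271.5] 20
side g [353.32352941 220.98529412] 68
side r [362.51666667 248.91666667] 120h.py:7: RuntimeWarning: Mean of empty slice.
  return np.array([u[k].mean(),v[k].mean()]),k.sum()
  ret = ret.dtype.type(ret / rcount)
Traceback (most recent call last):
ValueError: Residuals are not finite in the initial point.
```

```bash
sed -i 's/(S>110)&(V>50)/(S>(110 if kind=="r" else 80))\&(V>40)/' h.py
cat > fit.py <<'E'
from h import *; import pickle
d=pickle.load(open("cap.pkl","rb"))
near={"top":[(264,240),(327,254),(289,265)],"side":[(333,271),(353,223),(363,250)]}
obs={}
for n in near:
    obs[n]=[]
    for k,p,r in zip("rgr",near[n],(5,9,9)):
        c,a=cen(d[n]["pixels"],k,p,r); print(n,k,c,a); obs[n].append(c)
def f(x): return np.concatenate([(proj(d[n],c2w(x,[DOT,[-.108,-.065,x[3]],[-.108,.025,x[3]]]))-obs[n]).ravel() for n in near])
r=least_squares(f,[.55,0,0.2,.12]);print(r.x,np.degrees(r.x[2]),r.fun.round(2))
np.save("pose.npy",r.x)
u,v=proj(d["top"],c2w(r.x,[0,0,.12]))[0].astype(int)
for k in range(0,9):
    a=np.radians(120-30*k); print(k,(4*(proj(d["top"],c2w(r.x,[.053*np.cos(a),.053*np.sin(a),.14]))-[u-70,v-60])).round())
for n in near:
    im=d[n]["pixels"]; u,v=proj(d[n],c2w(r.x,[0,0,.12]))[0].astype(int)
    cv2.imwrite(f"pics/{n}c.png",cv2.resize(im[v-60:v+60,u-70:u+70,::-1],None,fx=4,fy=4,interpolation=cv2.INTER_CUBIC))
print(c2w(r.x,[[0,0,.14],DOT,[-.108,-.065,r.x[3]]]))
E
python3 fit.py
```

```text
top r [264. 240.] 9
top g [327.24107143 253.17857143] 112
top r [288.24590164 264.5       ] 122
side r [332.5 271.5] 20
side g [353.46464646 221.83838384] 99
side r [362.51666667 248.91666667] 120
[ 0.54787378 -0.02501001  0.20923978  0.12817178] 11.988556017805717 [ 0.22  0.11  0.08  0.26  0.05  0.16 -0.2   0.47 -0.23 -0.21 -0.1   0.1 ]
0 [[212. 302.]]
1 [[188. 261.]]
2 [[187. 213.]]
3 [[212. 171.]]
4 [[254. 147.]]
5 [[303. 146.]]
6 [[345. 169.]]
7 [[371. 209.]]
8 [[371. 257.]]
[[ 0.54787378 -0.02501001  0.14      ]
 [ 0.49970706  0.02850604  0.11      ]
 [ 0.45573092 -0.11102567  0.12817178]]
```

View pics/topc.png

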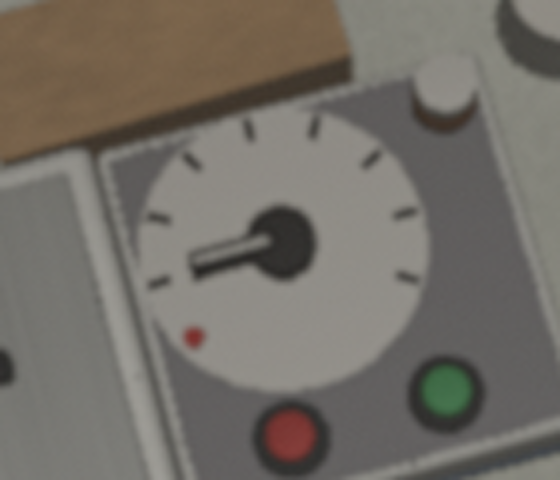

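The fit residuals are under 0.5 px, and the handle tip at (191,259) matches position 1 (188,261). Now I'll close the gripper, go in behind the handle and feel for it.

```bash
cat >> h.py <<'E'
P=np.load("pose.npy"); YAW=np.degrees(P[2]); RAD=.042
def pose(pos,s,z=.143):
    """finger pose: handle at 'pos' clicks, finger centre s m behind (ccw)"""
    a=np.radians(YAW+120-30*pos); u=np.array([np.cos(a),np.sin(a),0]); t=np.array([-u[1],u[0],0])
    p=np.array([P[0],P[1],z])+RAD*u+s*t
    Z=np.array([0,0,-1.]); return p,np.c_[t,np.cross(Z,t),Z]
E
python3 - <<'E'
from h import *; from station import *
for k in (1,2,3,4,4.6): q=ik(*pose(k,.017)); print(k,None if q is None else np.round(q,1))
move_gripper(0,20)
move_to(*pose(1,.030,.25))
p,R=pose(1,.030); 
print(move_l(p,.12,stop_force=4)); pause(.3)
F=[]
for i in range(5): F.append(sense()["ft_force"]); pause(.02)
print(np.round(F,2))
hit=move_l(pose(1,.012)[0],.02,stop_force=1.5)
s=sense(); d=np.array(s["tcp_pos"])-pose(1,0)[0]; print(hit,d@R,np.round(s["ft_force"],2),s["time_s"],s["grip_width"])
c=capture("top"); cv2.imwrite("pics/w1.png",c["pixels"][150:290,200:380,::-1].repeat(4,0).repeat(4,1))
E
```

```text
1 [  -6.2   22.   103.3   -0.    54.7 -108.2]
2 [ -5.1  23.6 100.5  -0.   55.9 -77.1]
3 [ -5.4  25.2  97.6  -0.   57.2 -47.4]
4 [ -6.7  26.4  95.3  -0.   58.3 -18.7]
4.6 [-7.9 26.8 94.5 -0.  58.7 -1.9]
False
[[ 0.03 -0.04  0.02]
 [-0.58  0.61  0.02]
 [-0.59  0.05  0.44]
 [-0.12  0.04  0.62]
 [ 1.01 -0.51  1.  ]]
True [0.01740999 0.00012158 0.00038406] [ 0.57 -0.27 -0.51] 5.1167 -0.00021280242665156138
```

View pics/w1.png

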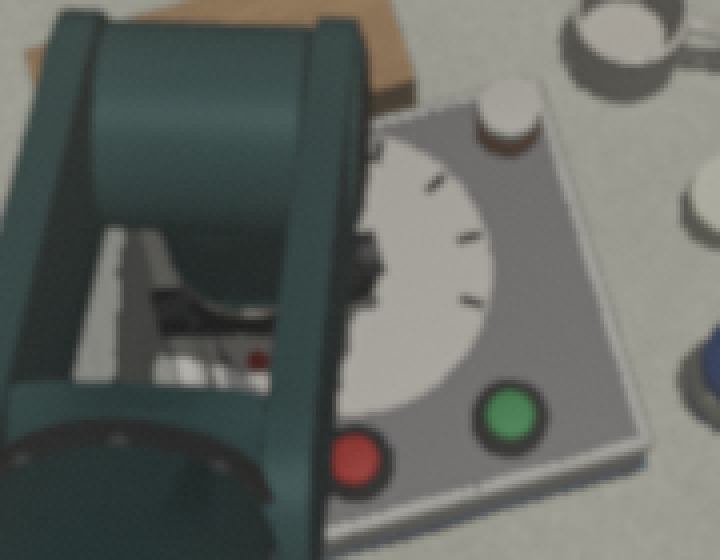

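```bash
cat > push.py <<'E'
from h import *; from station import *; import sys
def push(a,b,n,S=.017,vel=.02):
    for k in np.linspace(a,b,n):
        p,R=pose(k,S); move_l(p,vel,attitude=R)
        F=np.mean([np.array(sense()["ft_force"])]+[(pause(.02),np.array(sense()["ft_force"]))[1] for _ in range(4)],0)
        print(round(k,2),"Ft %.1f"%(F@R[:,0]),np.round(F,1),round(sense()["time_s"],2))
E
python3 - <<'E'
from push import *
push(1.1,1.6,6)
c=capture("side"); cv2.imwrite("pics/s1.png",cv2.resize(c["pixels"][190:310,240:400,::-1],None,fx=4,fy=4,interpolation=2))
E
```

```text
1.1 Ft 4.8 [-4.5 -2.4  1. ] 5.54
1.2 Ft 3.6 [-3.5 -0.8 -1.2] 5.88
1.3 Ft 2.6 [-2.6  0.3 -2.2] 6.21
1.4 Ft 1.1 [-1.1  0.4 -0.5] 6.54
1.5 Ft -0.0 [0.1 0.3 0.1] 6.88
1.6 Ft 0.3 [-0.3  0.2 -0.2] 7.21
```

View pics/s1.png

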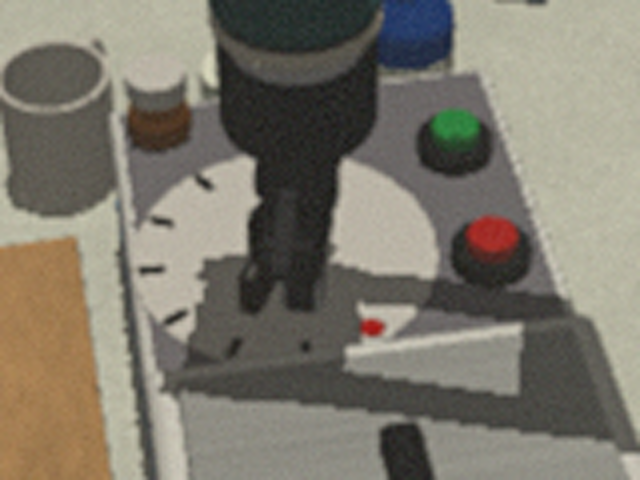

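The force rose to 4.8 N and fell to zero just past half-way, so the first click is made (1→2). I'll do the next two with a contact check at each.

```bash
python3 - <<'E'
from push import *
for n in (2,3):
    for k in (n-.12,n+.12,n+.3,n+.5,n+.6): push(k,k,1)
c=capture("top"); cv2.imwrite("pics/t2.png",cv2.resize(c["pixels"][150:290,200:380,::-1],None,fx=4,fy=4,interpolation=2))
E
```

```text
1.88 Ft 0.1 [-0.2 -0.2 -0.2] 7.81
2.12 Ft 4.9 [-5.   0.7  3.9] 8.31
2.3 Ft 2.4 [-2.8 -0.2  0.5] 8.74
2.5 Ft 0.1 [-0.3 -0.2  0.1] 9.19
2.6 Ft 0.0 [-0.   0.  -0.2] 9.53
2.88 Ft -0.4 [ 0.1 -0.4 -0.1] 10.07
3.12 Ft 4.9 [-3.6  3.4  3.4] 10.57
3.3 Ft 2.3 [-2.6  1.   0.5] 11.01
3.5 Ft 0.1 [-0.1  0.1  0.2] 11.46
3.6 Ft -0.0 [ 0.2  0.1 -0.4] 11.79
```

Each click shows the same signature at the expected angle. Now the last one, then I'll back off, lift clear and look.

```bash
python3 - <<'E'
from push import *
for k in (3.88,4.12,4.3,4.5,4.6): push(k,k,1)
p,R=pose(4.6,.025); move_l(p,.05); p[2]=.25; move_l(p,.15)
b=c2w(P,[-.108,-.065,0])[0]
move_to([b[0]-.02,b[1],.25],R)
c=capture("top"); cv2.imwrite("pics/t3.png",cv2.resize(c["pixels"][150:290,200:380,::-1],None,fx=4,fy=4,interpolation=2))
c=capture("side"); cv2.imwrite("pics/s3.png",cv2.resize(c["pixels"][190:310,240:400,::-1],None,fx=4,fy=4,interpolation=2))
tc=capture("side")
for n in (4,5,6): 
    a=np.radians(120-30*n); print(n,(4*(proj(tc,c2w(P,[.053*np.cos(a),.053*np.sin(a),.14]))-[240,190])).round())
print(sense()["time_s"])
E
```

```text
3.88 Ft -0.1 [-0.3 -0.2  0.2] 12.39
4.12 Ft 4.8 [-1.5  4.6  0.9] 12.89
4.3 Ft 2.8 [-0.9  2.8  0.2] 13.32
4.5 Ft -0.4 [ 0.  -0.4 -0.5] 13.78
4.6 Ft 0.1 [ 0.1  0.1 -0.2] 14.11
4 [[182. 225.]]
5 [[189. 190.]]
6 [[220. 162.]]
16.2167
```

View pics/s3.png

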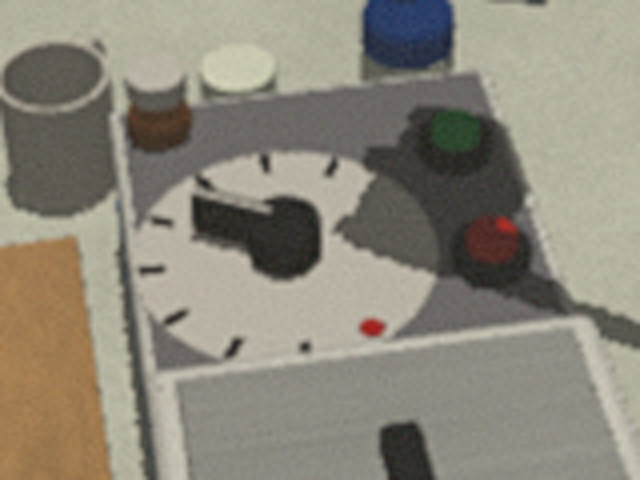

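The handle tip is at (195,195), against the (189,190) predicted for position 5, so it points at the fifth mark. Now the start button.

```bash
python3 - <<'E'
from push import *
b=c2w(P,[-.108,-.065,0])[0]; R=np.array(pose(4.6,0)[1])
f=lambda: np.mean([(pause(.03),sense()["ft_force"][2])[1] for _ in range(5)])
at=lambda z:[b[0],b[1],z]
move_to(at(.20),R); move_l(at(.165),.08,stop_force=4); print("F0",f())
z=.159
while z>.136:
    hit=move_l(at(z),.02,stop_force=9); F=f(); print(round(z,4),hit,round(sense()["tcp_pos"][2],4),round(F,1))
    if hit or F>11: break
    z-=.0015
pause(.2)
c=capture("side"); cv2.imwrite("pics/s4.png",cv2.resize(c["pixels"][190:310,240:400,::-1],None,fx=4,fy=4,interpolation=2))
print(sense()["time_s"])
E
```

```text
F0 0.5906532357347082
0.159 False 0.159 0.0
0.1575 False 0.1575 -0.2
0.156 False 0.1561 1.9
0.1545 False 0.1546 2.9
0.153 False 0.1531 3.4
0.1515 False 0.1516 4.3
0.15 False 0.1509 14.1
20.675
```

Contact came at TCP z of about 0.1570 m, with a spring rise to 4.3 N and a hard stop at about 0.151 m. That is roughly 6 mm of travel, so the button is fully down. I'll release it and check.

```bash
python3 - <<'E'
from push import *
p=np.array(sense()["tcp_pos"]); p[2]=.25; move_l(p,.1)
q=list(sense()["joint_positions"]); q[0]+=50; move_joints(q); pause(.5)
c=capture("top"); a=cv2.resize(c["pixels"][160:280,200:360,::-1],(400,300),interpolation=2)
c=capture("side"); b=cv2.resize(c["pixels"][190:310,240:400,::-1],(400,300),interpolation=2)
cv2.imwrite("pics/end.png",np.hstack([a,b])); print(np.round(sense()["ft_force"],1),sense()["time_s"])
E
```

```text
[ 0.1  0.2 -0.3] 23.9
```

View pics/end.png

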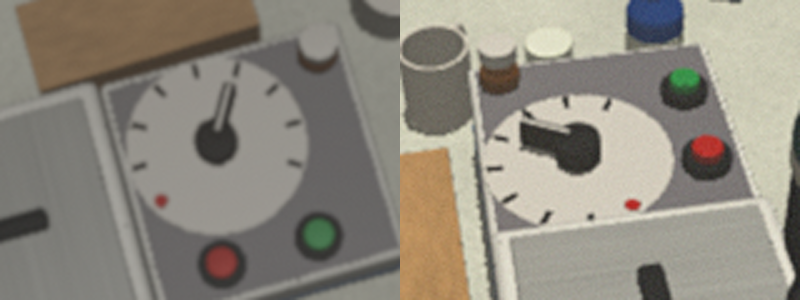

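The handle points at the fifth mark, at (237,69) in the top view. The green button is up again, and nothing else has moved.

```bash
python3 -c "
from station import *
close_job()"
```

```text
the job is handed in; nothing more can be done
```

The selector is at the fifth mark and the green start button has been pressed and released. The job was handed in after about 24 s of the 64 s allowed.

- **Selector:** It started at position 1. I pushed it clockwise with the closed fingertip, four separate clicks to position 5. Each click peaked at about 4.9 N and fell to zero past half-way. Afterwards both camera views showed the handle at the fifth mark.
- **Start button:** I pressed it about 6 mm down to its hard stop (4.3 N just before, 14 N on the stop). The final picture shows it up again.
- **Surroundings:** The red stop button, the jar and the other loose things in view looked undisturbed. The bowl and the blue pouch box were outside that final close-up. The arm was clear, with about 0 N on the tool.

No check failed or disagreed.

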